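Raise the hot-air set temperature by four clicks

TASK

Raise the set temperature on the hot-air station's console: put a fingertip in the notch of the big dial and turn it clockwise (seen from above) by exactly four clicks from where it stands, counting them, without going past the fourth click or turning it back by a click. Then press the round store key fully down with a fingertip and let it come up again. Lift and shift nothing: leave the small airflow knob, the square standby key and all the other things as they are, and finish clear of everything.

Things in the scene. Friction and masses are not known exactly. Their poses are not given: they have to be found in the camera images.
- console: Grey console of the hot-air station, a fixed box 190 (x) by 340 (y) by 45 mm high. Origin: centre of its underside; x points to its back edge, y to its left, seen from the robot. On its top the big dial stands at one end and the small airflow knob at the other (either way round); in front of them the round store key and the square standby key, 76 mm apart; a blank display between.
- dial_center (a point): Point on the vertical axis of the big dial, on its top face, 77 mm above the table. The dial is an aluminium disc 100 mm across on a fixed bezel 114 mm across. Its top has a single finger notch: a wedge-shaped pocket 110 degrees wide, 14 mm deep, open at the rim and reaching in to a hub of 12 mm radius; its side walls are radial and upright, its floor is black.
- dial_notch (a point): Point on the notch's floor, in its angular middle, 34 mm from the dial's axis and 63 mm above the table; it turns with the dial, and the notch reaches 55 degrees to either side of it. It may start in any direction from the axis. A shut gripper's tip fits in the notch and turns the dial by pushing one side wall.
- dial (a joint): Angle in rad that the big dial has turned clockwise, seen from above, since the start (0); it turns endlessly, without a scale. It has 12 click stops a turn, one each 30 degrees (0.524 rad). A spring holds it in its stop with up to about 0.2 N m (about 6 N at the notch); half-way to the next stop it lets go and the dial snaps into that stop by itself, ahead of the finger, and stays.
- store_top (a point): Centre of the top face of the round store key, a grey disc 30 mm across in a round black housing 46 mm across; when up, its top is 67 mm above the table (10 mm above the housing).
- store (a joint): Travel of the store key in m: 0 up, 0.006 fully down; a spring needs about 5 N to hold it fully down and lifts it again.
- standby_top (a point): Centre of the top face of the square standby key, 30 by 30 mm, grey, in a square black housing; same height and stroke as the store key. Leave it alone.
- standby (a joint): Travel of the standby key in m: 0 up, 0.006 fully down.
- airflow_grip (a point): Point on the axis of the small airflow knob (a black disc 42 mm across with an upright bar grip 40 by 14 mm, top 89 mm above the table), 82 mm above the table. Leave it alone.
- airflow_pointer (a point): Tip of the white pointer line on the airflow knob's bar, 18 mm from its axis.
- flux_jar: Small amber jar, 35 mm across, 28 mm high, loose on the back of the console's top between dial and knob. Origin: centre of its underside.
- driver: Small screwdriver 150 mm long, lying on the table in front of the console. Origin under its middle.
- tweezers: Dark steel tweezers 126 mm long, lying beside the console's left (+y) end. Origin under their middle.
- handset: Opened black handset 150 by 74 by 9 mm, lying beside the console's right (-y) end. Origin: centre of its underside.
- wash_bottle: White plastic bottle 56 mm across, 150 mm high, standing far left. Origin: centre of its underside.
- wipes: White canister 90 mm across, 160 mm high, standing far left at the back. Origin: centre of its underside.
- spray_can: Aluminium can 60 mm across, 170 mm high, standing far right at the back. Origin: centre of its underside.
- swab_cup: Clear cup of wooden swabs, 56 mm across, 85 mm high over the swabs, standing far right. Origin: centre of its underside.

How it is judged:
By the outcome, as a careful person would: the job done as asked, in the order asked, and still so for the second after the job is handed in, with the robot touching nothing.
It also fails if it takes over 48 s, if anything falls off the work surface, if the arm or the gripper's body presses on something with over 40 N, if the wrist force passes 120 N, or if a joint passes its speed limit or range.

ROBOT

A 7-joint arm with a two-finger parallel gripper is mounted at the origin on the work surface. World frame = base frame: x ahead of the robot, y to its left, z up, the work surface at z = 0. Lengths are in mm, angles in degrees, forces in N, time in s.
With the tool pointing down it reaches from about 425 to 825 mm from the base axis. Payload 3.6 kg.
Tool frame: the origin (TCP) lies midway between the tips of the shut fingers; the grasp point (between the pads) lies 19 mm behind it; z points along the fingers, y is the direction in which the jaws open and shut (so a half turn about z gives the same grasp; the last joint's range is limited). The gripper opens to 93 mm and grips with 3 to 60 N. Pads are 15 mm wide; open, the fingers measure 128 mm over their backs; the gripper's body (75 mm by 188 mm) begins 65 mm behind the grasp point.
Start: joints at [-73.768, 35.231, -0.722, 81.555, 0.464, 63.22, -2.315], TCP at [198.13, 619.036, 218.64] pointing down, gripper open.
Joint ranges: [-178.69, 178.69], [-17.37, 117.87], [-77.05, 75.6], [15.02, 138.74], [-78.02, 258.01], [0.78, 113.62], [-162.83, 162.83]. Speed limits (degrees/s): [159.86, 159.86, 180, 180, 180, 180, 180].

INTERFACE

Orientations are given as [roll, pitch, yaw] about the fixed x, y, z axes, in that order (R = Rz(yaw) Ry(pitch) Rx(roll)).
In Python, from workcell import manip, read_camera, camera_info, hand_in gives the robot as it stands.
- The arm moves only by the tool carry_out, never from a script. Its argument "motion" is a list of rows, each a list of 6 numbers: the shift along the tool's x, y, z in cm, then the turn, a rotation vector about the tool's x, y, z in degrees. In form: [[dx, dy, dz, ax, ay, az], ...]. A call has 1 to 12 rows; each row is the pose to reach, as a shift and turn from the pose commanded when the call began, along the tool's axes at that moment; what a row does not reach only later rows make up. A row lasts 1/12 s, in which the tool goes at most 41.7 mm and 7.16 degrees, less where a joint would pass 70% of its speed; a pose out of reach is approached as far as the arm can. A call with a gripper value outside its range is refused whole. "fingers" is the opening, from 0 (shut) to 1 (fully open), set as the call begins (left out, the last holds). The fingers move at their own pace and stop on an object; "squeeze" is the grip in N (left out, the last holds). Time passes only in rows, so rows that repeat a pose let the fingers close. It gives the time, the measured TCP pose, the force and the opening at its end, in the units of the state.
- manip.state(): the state, without advancing time (a new reading comes with each control period).
- read_camera(name): name is "scene" or "top"; returns (picture, depth): 384x512x3 uint8, red, green, blue; 384x512 float32, mm along the optical axis (not along the pixel's ray), 0 where there is no reading.
- camera_info(name): a dict with "fx", "fy", "cx", "cy" (pixels), "k1" (the pictures are not rectified: a ray, as slopes to the right and down, at radius r is drawn at 1 + k1 r^2 times it, then the intrinsics apply), "origin" and "orientation" of the camera in the world. Camera axes: x right, y down, z forward; pixel columns grow to the right and rows downward; lengths in mm; the calibration is good to about 2 mm. A picture is of the moment at which its call begins. camera_info takes no time and is no camera call.
- hand_in(): hands the job in, once; it reports no verdict.
The state is a dict: "time": time; "joints": joint angles; "joint_vel": joint speeds; "joint_efforts": joint torques, N m; "ee_pos": TCP position; "tool_rot": TCP orientation; "wrist_force": force on the tool from outside, world axes, zero at the start; "torque": the same for the moment, N m; "opening": finger opening in mm.
Only numpy, scipy, OpenCV 4.12 (cv2) and the standard library are available. Lean on these libraries where they do the work, as an engineer would, in place of code of your own. Each camera call takes 0.05 s, during which the arm holds its last target.

## Working session

There is one attempt and no reset: what is moved stays moved. The work goes in short steps, Python scripts to look and compute and a tool call to move; the robot and the scene stay as the last step left them, time stands still between calls to the robot, and variables do not carry over. Pictures are saved under pics/ and viewed, and the job is handed in when it is done.

Besides the shell and the picture viewer there is one more tool, called after ">>>" as name(argument=value, ...) on one line, values as JSON. carry_out: Moves the arm, as the interface text tells. Its arguments: {"type":"object","properties":{"motion":{"type":"array","items":{"type":"array","items":{"type":"number"}}},"fingers":{"type":"number"},"squeeze":{"type":"number"}},"required":["motion"]}

```bash
mkdir -p pics; ls
cat > h.py <<'E'
import numpy as np,cv2
from workcell import manip, read_camera, camera_info, hand_in
from scipy.spatial.transform import Rotation as R
def cam(n):
    c=camera_info(n); o=np.array(c["origin"],float); q=c["orientation"]
    return c,o,np.array(q)
E
python3 - <<'E'
from h import *
for n in("scene","top"):
    print(camera_info(n))
    p,d=read_camera(n); cv2.imwrite(f"pics/{n}0.png",p[:,:,::-1]); np.savez(f"{n}0.npz",p=p,d=d)
print(manip.state())
E
```

```text
pics
{'fx': 467.7371438476143, 'fy': 467.7371438476143, 'cx': 255.37789585493653, 'cy': 195.01378550420392, 'k1': 0.03134633830801454, 'origin': array([1700.72048166, -379.86467047,  951.39242631]), 'orientation': array([-125.29057243,    0.84612223,   72.20080603])}
{'fx': 499.8389113314503, 'fy': 499.8389113314503, 'cx': 256.08591763760455, 'cy': 192.26659839247364, 'k1': -0.00879695973137888, 'origin': array([ 449.77964715,  -19.01413808, 1392.4171189 ]), 'orientation': array([-176.15555949,    0.37459889,  -90.96385464])}
{'time': 0.1, 'joints': array([-73.76728849,  35.28439109,  -0.72156982,  81.63069701,
         0.46360892,  63.22097034,  -2.31294576]), 'joint_vel': array([-0.02530613, -0.01780961,  0.02681   , -0.27053347, -0.12654958,
       -0.09327407,  0.01516165]), 'joint_efforts': array([ 1.48391107e-03, -4.60040796e+01,  2.10381844e-01, -1.66245586e+01,
       -6.10821554e-02,  1.69961370e-02,  1.00012435e-04]), 'ee_pos': array([197.95454387, 618.37503242, 217.59771314]), 'tool_rot': array([-1.79866825e+02,  1.97916017e-03,  1.62253218e+02]), 'wrist_force': array([-0.41455372,  0.1039707 ,  0.33518549]), 'torque': array([ 0.00395115, -0.02798393, -0.03034969]), 'opening': 93.13957968976797}
```

View pics/top0.png

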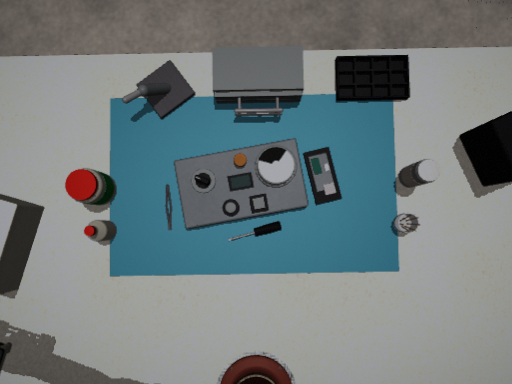

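View pics/scene0.png

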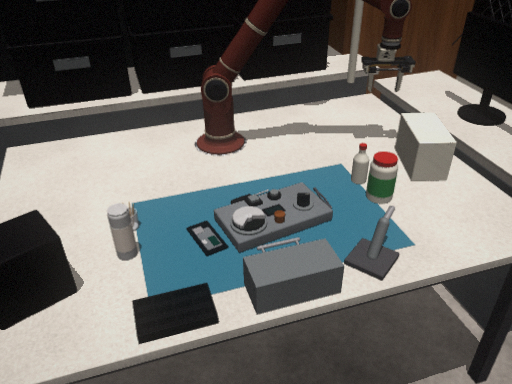

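The top view shows the dial at about (276,165) with its dark notch towards upper left. The airflow knob is at (203,180), the round store key at (231,207), the square standby key at (259,203) and the jar at (240,159). Next I'll zoom in and measure.

```bash
cat >> h.py <<'E'
def ray(n,uv):
    c,o,q=cam(n); K=np.array([[c["fx"],0,c["cx"]],[0,c["fy"],c["cy"]],[0,0,1]])
    u=np.array([(uv[0]-c["cx"])/c["fx"],(uv[1]-c["cy"])/c["fy"]]); s=u.copy()
    for _ in range(20): s=u/(1+c["k1"]*(s@s))
    return o,R.from_euler("xyz",q,degrees=True).apply([s[0],s[1],1])
def onz(n,uv,z):
    o,d=ray(n,uv); return o+d*(z-o[2])/d[2]
def pix(n,P):
    c,o,q=cam(n); v=R.from_euler("xyz",q,degrees=True).inv().apply(np.array(P)-o); s=v[:2]/v[2]
    s=s*(1+c["k1"]*(s@s)); return np.array([s[0]*c["fx"]+c["cx"],s[1]*c["fy"]+c["cy"]])
E
python3 - <<'E'
from h import *
f=np.load("top0.npz");p=f["p"];d=f["d"]
c=p[130:240,165:345]; cv2.imwrite("pics/topz.png",cv2.resize(c[:,:,::-1],None,fx=4.4,fy=4.4,interpolation=cv2.INTER_CUBIC))
g=p.astype(int); 
m=((g.min(2)>140)&(g.max(2)-g.min(2)<40)).astype(np.uint8); m[:, :250]=0;m[:,300:]=0;m[:135]=0;m[:195]=m[:195];m[195:]=0
n,l,s,ce=cv2.connectedComponentsWithStats(m); i=1+np.argmax(s[1:,4]); print(s[i],ce[i])
ct=max(cv2.findContours((l==i).astype(np.uint8),0,1)[0],key=len)
print(cv2.minEnclosingCircle(ct)); (u,v),r=cv2.minEnclosingCircle(ct)
C=onz("top",(u,v),77); print("dial",C, "r mm",r*(1392-77)/499.8)
for uv in [(231,207),(259,203)]: print(onz("top",uv,67))
# depth->heights
print(d[165,283],d[157,264],d[207,231])
# notch pixels: polar profile at 34mm radius
for a in range(0,360,5):
    w=[]
    for rr in (25,32,40):
        q=pix("top",C+np.array([rr*np.cos(np.radians(a)),rr*np.sin(np.radians(a)),0]))
        w.append(int(cv2.getRectSubPix(p[:,:,1].copy(),(1,1),tuple(map(float,q)))[0,0]))
    print(a,w,end="; ")
E
```

```text
[259 151  35  31 679] [277.44624448 168.67599411]
((275.9356384277344, 164.68812561035156), 17.600805282592773)
dial [610.55344753 -65.66639724  77.        ] r mm 46.308641349758894
[500.95387428  55.36616976  67.        ]
[510.30339257 -19.1001556   67.        ]
1321.5308 1337.8483 1328.2123
0 [16, 16, 15]; 5 [15, 15, 15]; 10 [15, 14, 16]; 15 [15, 15, 16]; 20 [16, 14, 14]; 25 [16, 15, 15]; 30 [16, 15, 14]; 35 [15, 15, 16]; 40 [14, 15, 16]; 45 [15, 16, 16]; 50 [15, 16, 15]; 55 [16, 16, 15]; 60 [16, 16, 16]; 65 [19, 17, 17]; 70 [62, 52, 44]; 75 [123, 132, 134]; 80 [166, 163, 165]; 85 [166, 167, 166]; 90 [166, 166, 166]; 95 [166, 167, 167]; 100 [167, 165, 166]; 105 [167, 167, 166]; 110 [166, 167, 166]; 115 [166, 166, 167]; 120 [167, 166, 166]; 125 [167, 166, 166]; 130 [167, 166, 166]; 135 [166, 167, 166]; 140 [165, 166, 166]; 145 [166, 166, 166]; 150 [166, 166, 167]; 155 [166, 167, 166]; 160 [166, 167, 166]; 165 [167, 166, 166]; 170 [167, 167, 166]; 175 [166, 166, 165]; 180 [166, 166, 166]; 185 [167, 166, 166]; 190 [166, 166, 166]; 195 [166, 166, 167]; 200 [166, 166, 165]; 205 [167, 166, 166]; 210 [166, 165, 166]; 215 [166, 165, 166]; 220 [166, 166, 165]; 225 [165, 165, 166]; 230 [165, 166, 166]; 235 [166, 167, 166]; 240 [166, 166, 165]; 245 [166, 167, 166]; 250 [167, 166, 166]; 255 [166, 166, 166]; 260 [166, 166, 166]; 265 [166, 165, 166]; 270 [166, 166, 165]; 275 [166, 166, 166]; 280 [166, 166, 165]; 285 [166, 166, 166]; 290 [167, 166, 165]; 295 [166, 166, 166]; 300 [166, 166, 166]; 305 [166, 166, 166]; 310 [166, 166, 166]; 315 [167, 166, 166]; 320 [149, 157, 167]; 325 [98, 102, 105]; 330 [44, 31, 26]; 335 [16, 15, 16]; 340 [15, 15, 14]; 345 [14, 15, 15]; 350 [15, 17, 17]; 355 [16, 16, 15];
```

View pics/topz.png

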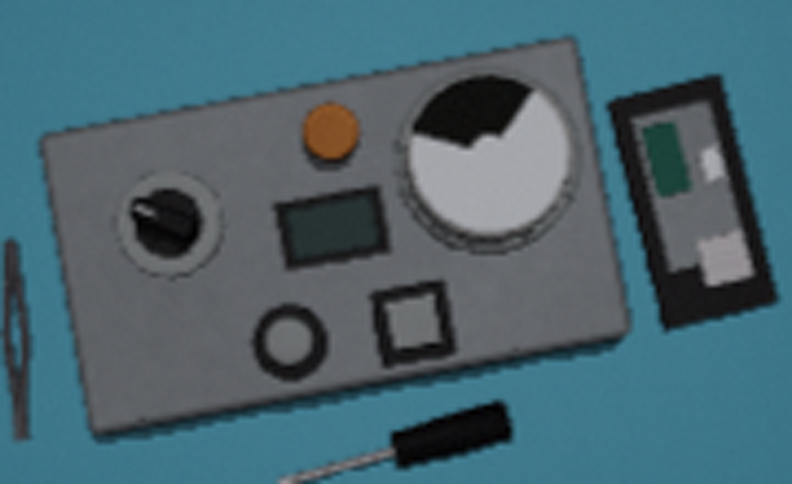

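```bash
cat >> h.py <<'E'
def rim(p,cuv,r0,r1,th,angs,n=None,bright=True):
    g=p.mean(2).astype(np.float32); out=[]
    for a in angs:
        rr=np.arange(r0,r1,.1); x=(cuv[0]+rr*np.cos(a)).astype(np.float32)[None]; y=(cuv[1]+rr*np.sin(a)).astype(np.float32)[None]
        v=cv2.remap(g,x,y,cv2.INTER_LINEAR)[0]; k=np.where((v<th) if bright else (v>th))[0]
        if len(k): out.append((x[0,k[0]],y[0,k[0]]))
    return np.array(out,np.float32)
def cfit(P):
    A=np.c_[2*P,np.ones(len(P))]; s=np.linalg.lstsq(A,(P**2).sum(1),rcond=None)[0]
    return s[:2],np.sqrt(s[2]+s[:2]@s[:2])
E
python3 - <<'E'
from h import *
f=np.load("top0.npz");p=f["p"]
A=np.radians(np.arange(-20,170,4))
P=rim(p,(276.5,166),10,25,135,A)
X=np.array([onz("top",q,77)[:2] for q in P]); c,r=cfit(X); res=np.hypot(*(X-c).T)-r; print("dial",c,r,np.abs(res).max())
for k in range(4):
    ok=np.abs(res)<1.2; c,r=cfit(X[ok]); res=np.hypot(*(X-c).T)-r
print("dial",c,r,ok.sum()); C=np.array([*c,77]); print(pix("top",C))
# notch edges top plane
for rr in (20,25,30,35,40,45):
    a=np.arange(-80,120,.5); q=np.array([pix("top",C+[rr*np.cos(np.radians(t)),rr*np.sin(np.radians(t)),0]) for t in a]).astype(np.float32)
    v=cv2.remap(p.mean(2).astype(np.float32),q[None,:,0],q[None,:,1],cv2.INTER_LINEAR)[0]; k=np.where(v<90)[0]; print(rr,a[k[0]],a[k[-1]])
# keys: grey face
g=p.astype(int).mean(2)
for nm,(u,v) in dict(store=(231,207),standby=(259,203)).items():
    m=np.zeros(g.shape,np.uint8); m[v-12:v+13,u-12:u+13]=(g[v-12:v+13,u-12:u+13]>75); n,l,s,ce=cv2.connectedComponentsWithStats(m); i=l[v,u]
    m2=(l==i).astype(np.uint8); print(nm,s[i],ce[i],onz("top",ce[i],67), "eqdiam",np.sqrt(4*s[i,4]/np.pi)*2.65)
# console corners via grey hue? jar
f=np.load("scene0.npz")['p']
cv2.imwrite("pics/scz.png",cv2.resize(f[175:255,180:345][:,:,::-1],None,fx=4.8,fy=4.8,interpolation=cv2.INTER_CUBIC))
for P in ([*c,77],):
    print(pix("scene",P))
E
```

```text
dial [611.49934467 -65.33272738] 47.317823996302785 0.5549593388789589
dial [611.49934467 -65.33272738] 47.317823996302785 48
[275.80260404 164.33518744]
20 -36.0 73.5
25 -36.0 74.0
30 -35.5 73.5
35 -35.5 74.5
40 -35.0 74.0
45 -35.5 74.0
store [226 202  10  11  80] [230.3875 206.925 ] [501.18063293  56.98914286  67.        ] eqdiam 26.7452047334137
standby [253 197  12  12 116] [258.68965517 202.70689655] [511.09588993 -18.29005743  67.        ] eqdiam 32.20549123265644
[248.65333327 214.41925019]
```

View pics/scz.png

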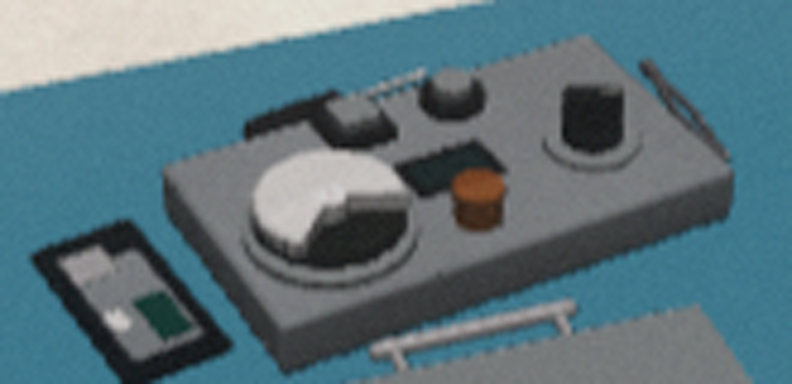

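The dial axis is at about (611.5, -65.3). The notch runs from -35.5° to 74° (109.5°, expected 110°). The keys are 75.9 mm apart (expected 76). First I'll shut the fingers and travel high.

>>> carry_out(fingers=0, motion=[[-1, -0.8, 0, 0, 0, 0], [-3, -2.4, 0, 0, 0, 0], [-6, -4.8, 0, 0, 0, 0.5], [-9, -7.2, 0, 0, 0, 1], [-12, -9.6, 0, 0, 0, 2], [-15, -12, 0, 0, 0, 3], [-18, -14.4, 0, 0, 0, 4], [-21, -16.8, 0, 0, 0, 5], [-24, -19.2, 0, 0, 0, 6], [-27, -21.6, 0, 0, 0, 7], [-30, -24, 0, 0, 0, 8], [-32, -25.6, 0, 0, 0, 9]])

```text
time: 1.1
ee_pos: [426.8, 273.3, 218.5]
tool_rot: [-179.9, 0.1, 152.9]
wrist_force: [0.5, -0.6, 0.3]
opening: 17.5
```

>>> carry_out(motion=[[-3, -1.7, 0, 0, 0, 1], [-6, -3.4, 0, 0, 0, 2], [-9, -5.1, 0, 0, 0, 3], [-12, -6.8, 0, 0, 0, 4], [-16, -9.1, 0, 0, 0, 5], [-20, -11.4, 0, 0, 0, 6], [-24, -13.7, 0, 0, 0, 7], [-28, -16, 0, 0, 0, 8], [-32, -18.2, 0, 0, 0, 8.75], [-34.5, -19.6, 0, 0, 0, 8.75], [-35.4, -20.2, 0, 0, 0, 8.75], [-35.4, -20.2, 0, 0, 0, 8.75]])

```text
time: 2.1
ee_pos: [651.0, -69.9, 217.4]
tool_rot: [-179.7, 0.2, 144.0]
wrist_force: [-0.3, -0.0, 0.4]
opening: 0.5
```

Run:
```python
from h import *
p,d=read_camera("scene"); 
q=pix("scene",manip.state()["ee_pos"]); print(q,manip.state())
u,v=map(int,q); c=p[110:270,170:350]; cv2.imwrite("pics/s1.png",cv2.resize(c[:,:,::-1],None,fx=3.7,fy=3.7,interpolation=cv2.INTER_CUBIC))
```

```text
[251.38111974 182.91758476] {'time': 2.15, 'joints': array([-1.1433917 , 35.85019595,  8.82635862, 81.14281831, -5.63574619,
       63.52595654, 62.74121872]), 'joint_vel': array([-3.11574599, -1.59460966, -3.61222199,  2.2963556 , -1.38520874,
        0.32801413, -0.47993563]), 'joint_efforts': array([ 1.49319459e+00, -4.55760705e+01,  2.78440721e+00, -1.69302768e+01,
        1.42815295e-01, -1.69666157e-03,  4.82147397e-02]), 'ee_pos': array([650.06545271, -65.77623942, 217.42459942]), 'tool_rot': array([-1.79860312e+02, -1.71721994e-02,  1.44184557e+02]), 'wrist_force': array([-0.10204831,  0.31518956, -0.06400564]), 'torque': array([ 0.03477515, -0.01827284, -0.08518752]), 'opening': 0.5464783900855541}
```

View pics/s1.png

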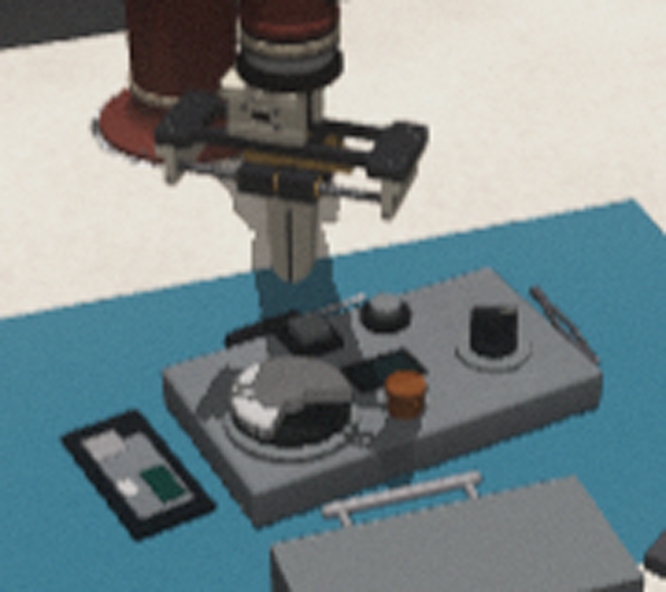

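>>> carry_out(motion=[[0, 0, 1, 0, 0, 0], [0, 0, 3, 0, 0, 0], [0, 0, 5, 0, 0, 0], [0, 0, 7, 0, 0, 0], [0, 0, 9, 0, 0, 0], [0, 0, 11, 0, 0, 0], [0, 0, 12.5, 0, 0, 0], [0, 0, 12.5, 0, 0, 0], [0, 0, 12.5, 0, 0, 0]])

```text
time: 2.9
ee_pos: [648.9, -59.5, 92.7]
tool_rot: [-180.0, -0.2, 144.7]
wrist_force: [0.6, -0.5, 0.1]
opening: 0.3
```

Run:
```python
from h import *
p,d=read_camera("scene"); 
s=manip.state(); print(pix("scene",s["ee_pos"]),s["ee_pos"],s["tool_rot"],s["wrist_force"])
c=p[150:260,185:325]; cv2.imwrite("pics/s2.png",cv2.resize(c[:,:,::-1],None,fx=5,fy=5,interpolation=cv2.INTER_CUBIC))
```

```text
[253.95832565 217.05646552] [649.95524065 -60.25426888  93.91961514] [ 1.79961141e+02 -3.36704133e-02  1.44626849e+02] [ 0.49948444 -0.29260902  0.47012139]
```

View pics/s2.png

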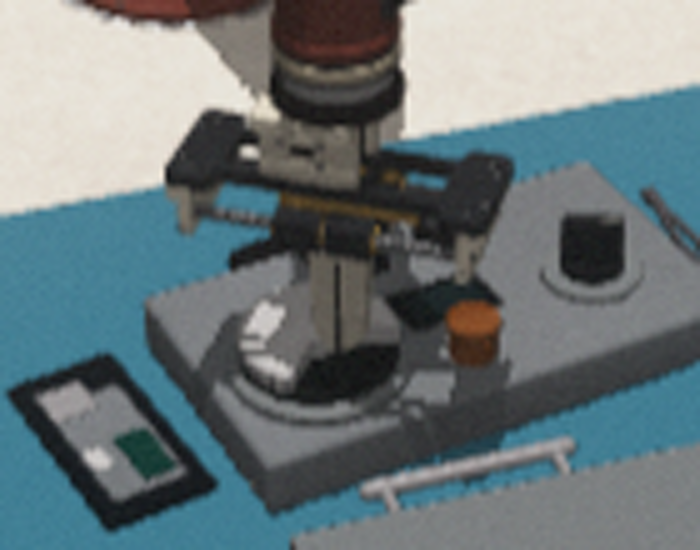

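>>> carry_out(motion=[[0, 0, 0.5, 0, 0, 0], [0, 0, 1, 0, 0, 0], [0, 0, 1.5, 0, 0, 0], [0, 0, 2, 0, 0, 0], [0, 0, 2.4, 0, 0, 0], [0, 0, 2.6, 0, 0, 0], [0, 0, 2.6, 0, 0, 0]])

```text
time: 3.53
ee_pos: [649.6, -62.1, 66.9]
tool_rot: [-180.0, -0.1, 144.5]
wrist_force: [0.7, 1.1, 0.0]
opening: 0.6
```

>>> carry_out(motion=[[0, -0.15, 0, 0, 0, 0], [0, -0.3, 0, 0, 0, 0], [0, -0.45, 0, 0, 0, 0], [0, -0.6, 0, 0, 0, 0], [0, -0.6, 0, 0, 0, 0]])

```text
time: 3.95
ee_pos: [646.4, -67.6, 67.9]
tool_rot: [-180.0, 0.0, 144.5]
wrist_force: [-0.5, 0.3, -0.5]
opening: 0.8
```

>>> carry_out(motion=[[0, -0.1, 0, 0, 0, 0], [0, -0.2, 0, 0, 0, 0], [0, -0.3, 0, 0, 0, 0], [0, -0.3, 0, 0, 0, 0]])

```text
time: 4.28
ee_pos: [644.7, -69.6, 67.7]
tool_rot: [-180.0, -0.0, 144.5]
wrist_force: [-0.0, -0.3, 0.2]
opening: 0.3
```

>>> carry_out(motion=[[-0.05, -0.1, 0, 0, 0, 2], [-0.1, -0.21, 0, 0, 0, 4], [-0.15, -0.32, 0, 0, 0, 6], [-0.19, -0.43, 0, 0, 0, 8], [-0.23, -0.54, 0, 0, 0, 10], [-0.23, -0.54, 0, 0, 0, 10]])

```text
time: 4.78
ee_pos: [646.1, -71.9, 68.4]
tool_rot: [179.7, 0.1, 134.5]
wrist_force: [2.7, 4.5, -0.1]
opening: 0.6
```

```bash
cat > look.py <<'E'
import sys
from h import *
s=manip.state(); C=np.array([611.5,-65.3]); d=s["ee_pos"][:2]-C; yw=np.radians(s["tool_rot"][2]); 
print("t",s["time"],"c_tool",-d@[np.cos(yw),np.sin(yw)],-d@[np.sin(yw),-np.cos(yw)],"yaw",np.degrees(yw),"F",s["wrist_force"],"Mz",s["torque"][2],"z",s["ee_pos"][2])
p,_=read_camera("top"); q,_=read_camera("scene")
a=cv2.resize(p[130:215,210:310],(500,425),interpolation=cv2.INTER_CUBIC); b=cv2.resize(q[180:265,200:260],(300,425),interpolation=cv2.INTER_CUBIC)
cv2.imwrite(f"pics/{sys.argv[1]}.png",np.hstack([a,b])[:,:,::-1])
E
python3 look.py l1
```

```text
t 4.7833 c_tool 28.97722472958597 -20.005908207872444 yaw 134.49322756295774 F [ 2.68490799  4.46483331 -0.09294762] Mz 0.02461942641289468 z 68.3884824521495
```

View pics/l1.png

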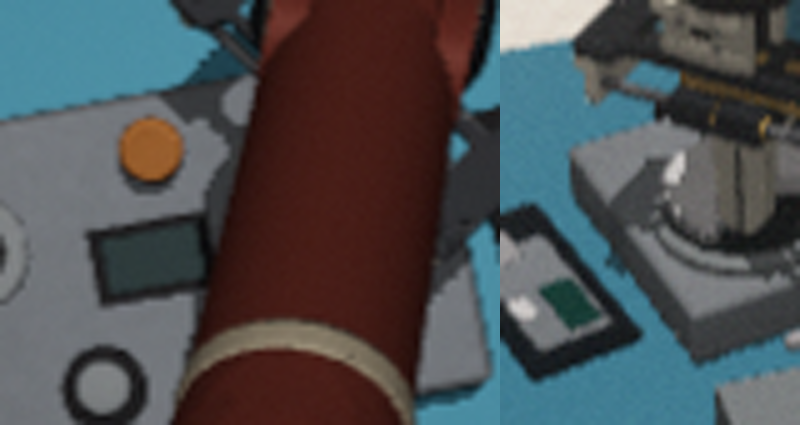

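>>> carry_out(motion=[[-0.04, -0.08, 0, 0, 0, 1.5], [-0.08, -0.16, 0, 0, 0, 3], [-0.12, -0.24, 0, 0, 0, 4.5], [-0.15, -0.32, 0, 0, 0, 6], [-0.15, -0.32, 0, 0, 0, 6]])

```text
time: 5.3
ee_pos: [646.3, -73.9, 68.9]
tool_rot: [179.5, 0.1, 128.6]
wrist_force: [3.3, 4.9, 0.6]
opening: 0.3
```

>>> carry_out(motion=[[-0.05, -0.1, 0, 0, 0, 2], [-0.1, -0.21, 0, 0, 0, 4], [-0.1, -0.21, 0, 0, 0, 4]])

```text
time: 5.55
ee_pos: [643.7, -78.2, 68.7]
tool_rot: [179.7, 0.1, 124.5]
wrist_force: [1.6, 2.7, 2.5]
opening: 0.5
```

```bash
python3 look.py l2
```

```text
t 5.55 c_tool 28.890226712536315 -19.244895578035276 yaw 124.52014450484869 F [1.64162508 2.67929995 2.49132396] Mz 0.03807559203021012 z 68.6829331631507
```

View pics/l2.png

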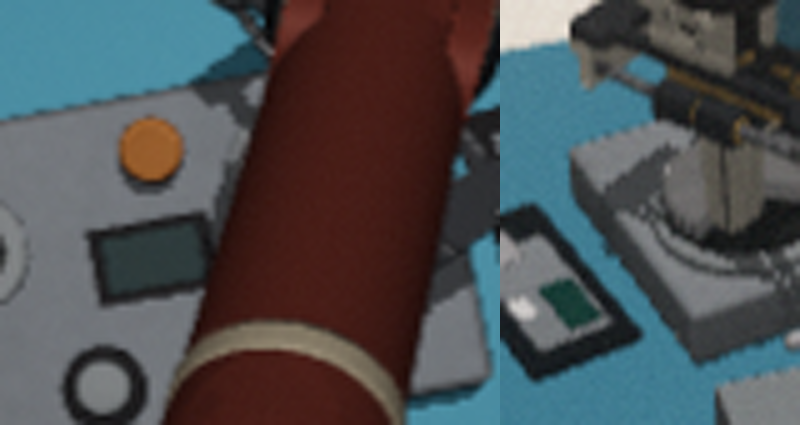

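>>> carry_out(motion=[[-0.05, -0.1, 0, 0, 0, 2], [-0.05, -0.1, 0, 0, 0, 2]])

```text
time: 5.82
ee_pos: [639.7, -82.9, 67.6]
tool_rot: [-179.8, 0.0, 122.4]
wrist_force: [0.7, 0.6, -0.4]
opening: 0.5
```

```bash
python3 look.py l3
```

```text
t 5.8167 c_tool 29.9348037207928 -14.380630150545963 yaw 122.42711220118755 F [ 0.66050371  0.62260597 -0.41194461] Mz 0.02675675632209388 z 67.56073739629338
```

View pics/l3.png

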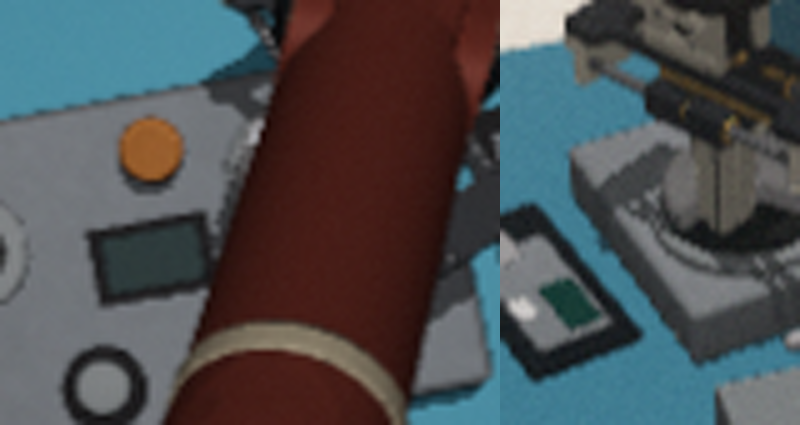

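Click 1 is confirmed: the force fell from 6 N to 0.9 N at about 21° of finger sweep.

>>> carry_out(motion=[[-0.05, -0.1, 0, 0, 0, 2], [-0.1, -0.21, 0, 0, 0, 4], [-0.15, -0.32, 0, 0, 0, 6], [-0.19, -0.43, 0, 0, 0, 8], [-0.23, -0.54, 0, 0, 0, 10], [-0.26, -0.65, 0, 0, 0, 12], [-0.29, -0.76, 0, 0, 0, 14], [-0.32, -0.87, 0, 0, 0, 16], [-0.34, -0.99, 0, 0, 0, 18], [-0.34, -0.99, 0, 0, 0, 18]])

```text
time: 6.75
ee_pos: [637.4, -88.7, 68.5]
tool_rot: [179.6, 0.1, 104.5]
wrist_force: [4.4, 2.6, 2.0]
opening: 0.7
```

```bash
python3 look.py l4
```

```text
t 6.75 c_tool 29.19095729653494 -19.194728353939 yaw 104.51558852280154 F [4.40076845 2.57196011 2.01214453] Mz 0.007738261297048358 z 68.54964243569103
```

View pics/l4.png

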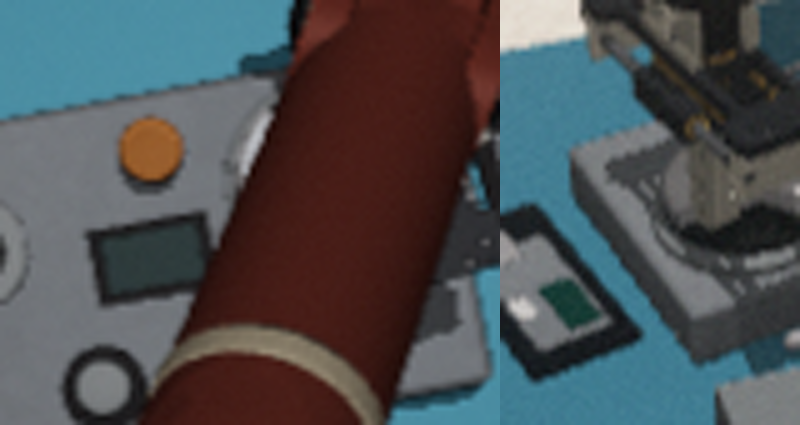

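>>> carry_out(motion=[[-0.05, -0.1, 0, 0, 0, 2], [-0.1, -0.21, 0, 0, 0, 4], [-0.15, -0.32, 0, 0, 0, 6], [-0.15, -0.32, 0, 0, 0, 6]])

```text
time: 7.18
ee_pos: [634.7, -91.2, 68.7]
tool_rot: [179.6, 0.1, 98.5]
wrist_force: [4.5, 1.9, 3.0]
opening: 0.7
```

>>> carry_out(motion=[[-0.05, -0.1, 0, 0, 0, 2], [-0.1, -0.21, 0, 0, 0, 4], [-0.1, -0.21, 0, 0, 0, 4]])

```text
time: 7.43
ee_pos: [630.2, -93.3, 68.3]
tool_rot: [179.9, 0.0, 94.5]
wrist_force: [0.1, 1.4, 4.7]
opening: 0.4
```

>>> carry_out(motion=[[-0.05, -0.1, 0, 0, 0, 2], [-0.05, -0.1, 0, 0, 0, 2]])

```text
time: 7.6
ee_pos: [627.3, -94.7, 67.4]
tool_rot: [-179.8, 0.0, 92.5]
wrist_force: [0.1, -0.0, -0.2]
opening: 0.6
```

```bash
python3 look.py l5
```

```text
t 7.6 c_tool 30.050451967472426 -14.509610912034145 yaw 92.50312634706609 F [ 0.06639865 -0.04962824 -0.20310275] Mz -0.02015176376732857 z 67.36305296671262
```

View pics/l5.png

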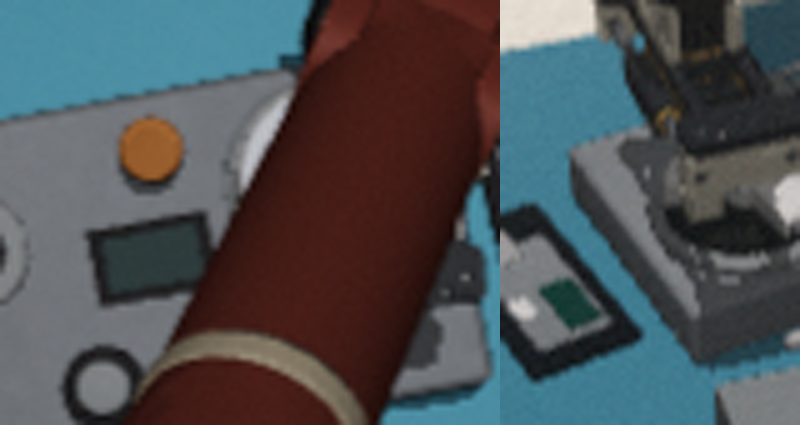

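Click 2 came at β≈51°, the same phase as the first. Next is click 3.

>>> carry_out(motion=[[-0.05, -0.1, 0, 0, 0, 2], [-0.1, -0.21, 0, 0, 0, 4], [-0.15, -0.32, 0, 0, 0, 6], [-0.19, -0.43, 0, 0, 0, 8], [-0.23, -0.54, 0, 0, 0, 10], [-0.26, -0.65, 0, 0, 0, 12], [-0.29, -0.76, 0, 0, 0, 14], [-0.32, -0.87, 0, 0, 0, 16], [-0.34, -0.99, 0, 0, 0, 18], [-0.34, -0.99, 0, 0, 0, 18]])

```text
time: 8.53
ee_pos: [622.2, -98.9, 67.5]
tool_rot: [179.5, 0.1, 74.5]
wrist_force: [6.8, -0.9, -5.3]
opening: 0.4
```

>>> carry_out(motion=[[-0.05, -0.1, 0, 0, 0, 2], [-0.1, -0.21, 0, 0, 0, 4], [-0.15, -0.32, 0, 0, 0, 6], [-0.15, -0.32, 0, 0, 0, 6]])

```text
time: 8.87
ee_pos: [619.9, -99.9, 69.0]
tool_rot: [179.4, 0.0, 68.5]
wrist_force: [6.1, -1.5, 1.6]
opening: 0.7
```

>>> carry_out(motion=[[-0.05, -0.1, 0, 0, 0, 2], [-0.1, -0.21, 0, 0, 0, 4], [-0.1, -0.21, 0, 0, 0, 4]])

```text
time: 9.12
ee_pos: [615.2, -99.7, 68.7]
tool_rot: [179.7, 0.0, 64.5]
wrist_force: [2.2, -0.0, 4.1]
opening: 0.7
```

```bash
python3 look.py l6
```

```text
t 9.1167 c_tool 29.483318866968943 -18.176749885564504 yaw 64.51085603173031 F [ 2.18563428 -0.02367621  4.06504685] Mz 0.006715016987546606 z 68.66678282079015
```

View pics/l6.png

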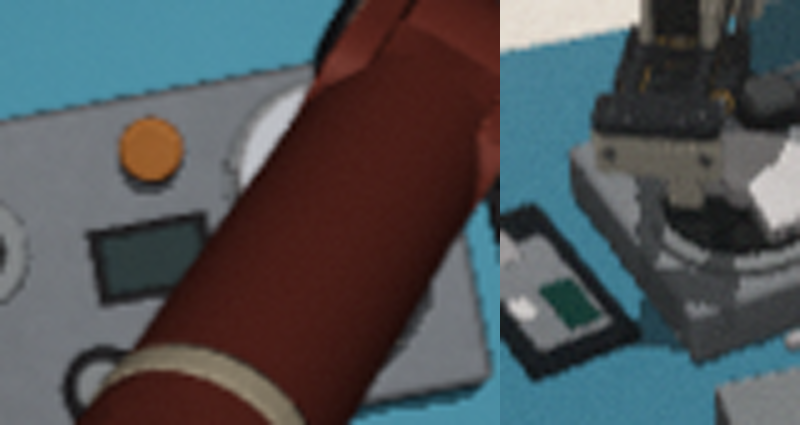

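>>> carry_out(motion=[[-0.05, -0.1, 0, 0, 0, 2], [-0.05, -0.1, 0, 0, 0, 2]])

```text
time: 9.38
ee_pos: [611.1, -98.7, 67.9]
tool_rot: [-179.9, 0.0, 62.5]
wrist_force: [0.8, -0.6, 1.1]
opening: 0.6
```

```bash
python3 look.py l7
```

```text
t 9.3833 c_tool 29.784494438071444 -15.106734882381183 yaw 62.49666725582831 F [ 0.83123965 -0.64401209  1.08601968] Mz -0.04961086480850539 z 67.8967163416039
```

View pics/l7.png

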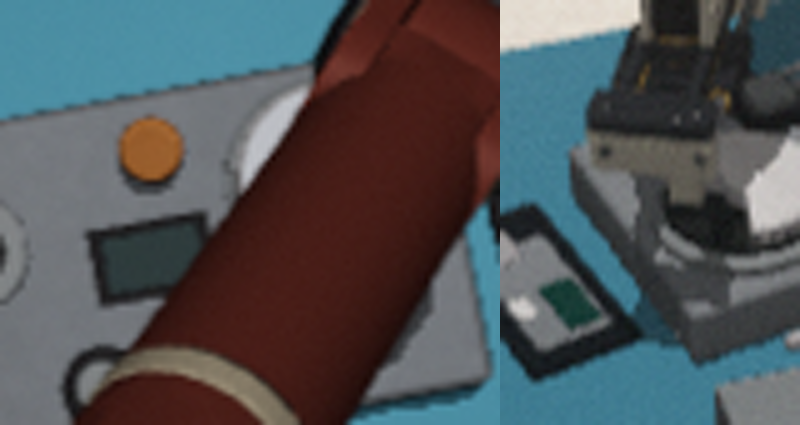

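Click 3 is done, at β≈81°. Now the fourth, in smaller calls near the release.

>>> carry_out(motion=[[-0.05, -0.1, 0, 0, 0, 2], [-0.1, -0.21, 0, 0, 0, 4], [-0.15, -0.32, 0, 0, 0, 6], [-0.19, -0.43, 0, 0, 0, 8], [-0.23, -0.54, 0, 0, 0, 10], [-0.26, -0.65, 0, 0, 0, 12], [-0.29, -0.76, 0, 0, 0, 14], [-0.32, -0.87, 0, 0, 0, 16], [-0.34, -0.99, 0, 0, 0, 18], [-0.34, -0.99, 0, 0, 0, 18]])

```text
time: 10.32
ee_pos: [603.4, -99.5, 67.1]
tool_rot: [179.6, 0.1, 44.4]
wrist_force: [4.8, -3.9, -3.9]
opening: 0.3
```

>>> carry_out(motion=[[-0.05, -0.1, 0, 0, 0, 2], [-0.1, -0.21, 0, 0, 0, 4], [-0.15, -0.32, 0, 0, 0, 6], [-0.15, -0.32, 0, 0, 0, 6]])

```text
time: 10.65
ee_pos: [598.0, -96.5, 66.8]
tool_rot: [180.0, 0.1, 38.5]
wrist_force: [2.1, -1.5, -0.6]
opening: -0.0
```

>>> carry_out(motion=[[-0.05, -0.1, 0, 0, 0, 2], [-0.05, -0.1, 0, 0, 0, 2]])

```text
time: 10.82
ee_pos: [595.8, -94.6, 66.7]
tool_rot: [-179.8, 0.1, 36.5]
wrist_force: [0.1, -0.3, -0.3]
opening: 0.5
```

>>> carry_out(motion=[[-0.05, -0.1, 0, 0, 0, 2], [-0.05, -0.1, 0, 0, 0, 2], [-0.05, -0.1, 0, 0, 0, 2]])

```text
time: 11.07
ee_pos: [595.2, -93.9, 67.1]
tool_rot: [-179.9, 0.1, 34.6]
wrist_force: [-0.2, -0.5, -0.2]
opening: 0.3
```

```bash
python3 look.py l8
```

```text
t 11.0667 c_tool 29.681544383697037 -14.276175141254344 yaw 34.62502902530878 F [-0.20210665 -0.50620671 -0.17657345] Mz 0.028890155892599488 z 67.08539402955896
```

View pics/l8.png

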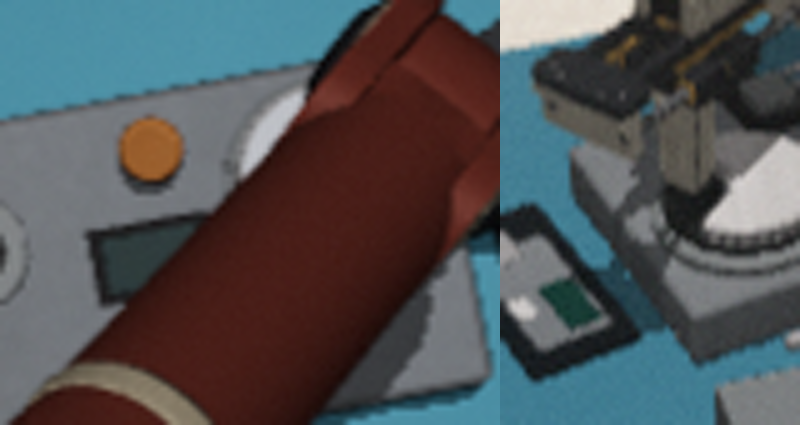

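Click 4 happened at β≈108°, the force is about 0, and I've stopped. Lifting straight out.

>>> carry_out(motion=[[0, 0, -0.5, 0, 0, 0], [0, 0, -1.5, 0, 0, 0], [0, 0, -3, 0, 0, 0], [0, 0, -5, 0, 0, 0], [0, 0, -7, 0, 0, 0], [0, 0, -8, 0, 0, 0], [0, 0, -8, 0, 0, 0], [0, 0, -8, 0, 0, 0]])

```text
time: 11.83
ee_pos: [596.4, -94.6, 148.1]
tool_rot: [180.0, -0.0, 34.5]
wrist_force: [-0.0, 2.0, 0.5]
opening: 0.4
```

```bash
cat > to.py <<'E'
from h import *
import sys
t=np.array(list(map(float,sys.argv[1:4]))); s=manip.state()
print(s["ee_pos"],s["tool_rot"],"cm:",R.from_euler("xyz",s["tool_rot"],degrees=True).inv().apply(t-s["ee_pos"])/10)
E
python3 to.py 501.2 57 110
```

```text
[596.39452678 -94.56417034 148.12151669] [ 1.79978744e+02 -4.85964638e-02  3.45174182e+01] cm: [  0.74166165 -17.8838652    3.80614773]
```

>>> carry_out(motion=[[0.04, -1, 0, 0, 0, 0], [0.1, -3, 0, 0, 0, 0], [0.2, -5.5, 0, 0, 0, 0], [0.3, -8, 0.5, 0, 0, 0], [0.4, -10.5, 1.5, 0, 0, 0], [0.5, -13, 2.5, 0, 0, 0], [0.6, -15, 3.3, 0, 0, 0], [0.7, -16.5, 3.8, 0, 0, 0], [0.74, -17.5, 3.8, 0, 0, 0], [0.74, -17.9, 3.8, 0, 0, 0], [0.74, -17.9, 3.8, 0, 0, 0], [0.74, -17.9, 3.8, 0, 0, 0]])

```text
time: 12.83
ee_pos: [501.5, 56.4, 109.9]
tool_rot: [179.9, -0.0, 34.5]
wrist_force: [0.2, -0.6, 0.8]
opening: 0.2
```

```bash
python3 look.py m1; python3 to.py 501.2 57 75
python3 - <<'E'
from h import *
p,_=read_camera("scene"); s=manip.state(); print(s["ee_pos"],pix("scene",s["ee_pos"]),pix("scene",[501.2,57,67]))
cv2.imwrite("pics/m1s.png",cv2.resize(p[140:260,190:340][:,:,::-1],None,fx=5,fy=5,interpolation=cv2.INTER_CUBIC))
E
```

```text
t 12.8333 c_tool 21.80560360645022 162.53210857136563 yaw 34.466143178159264 F [ 0.18065477 -0.5673225   0.79161109] Mz -0.0197154005954092 z 109.93941332056662
[501.83842778  55.84891686 110.07780046] [ 1.79911869e+02 -4.27647918e-02  3.44027403e+01] cm: [ 0.00974297 -0.13644134  3.50758257]
[501.76033797  55.86405276 110.04388399] [274.01119887 179.57054294] [274.16951675 190.25896398]
```

View pics/m1.png

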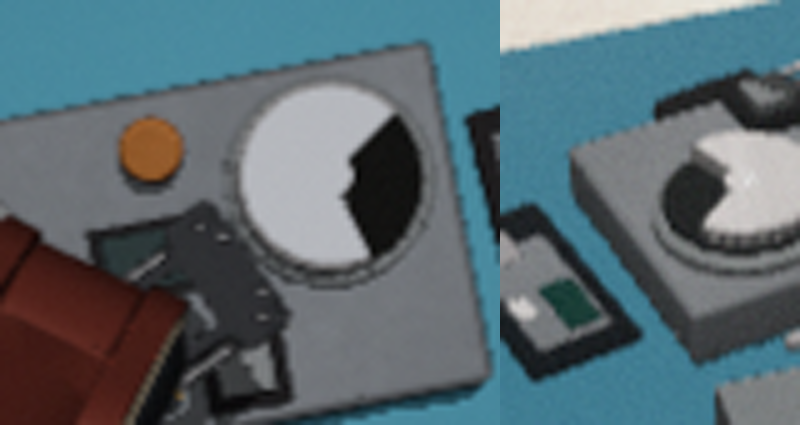

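View pics/m1s.png

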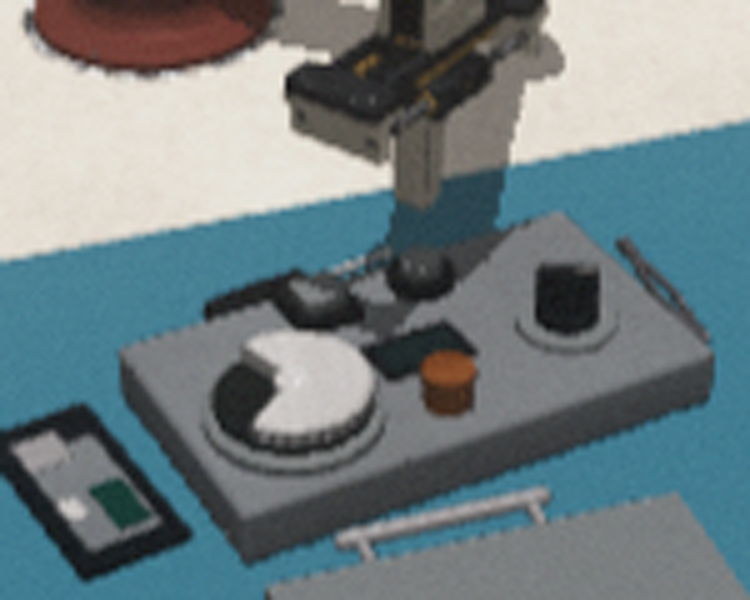

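The top view shows the notch now facing right, with edges ending near (400,115) and (375,260) in the crop. I'll measure its angle.

```bash
cat > ang.py <<'E'
from h import *
p,_=read_camera("top"); C=np.array([611.5,-65.3,77])
for rr in (20,25,30,35,40,45):
    a=np.arange(-250,110,.5); q=np.array([pix("top",C+[rr*np.cos(np.radians(t)),rr*np.sin(np.radians(t)),0]) for t in a]).astype(np.float32)
    v=cv2.remap(p.mean(2).astype(np.float32),q[None,:,0],q[None,:,1],cv2.INTER_LINEAR)[0]; k=np.where(v<75)[0]; print(rr,a[k[0]],a[k[-1]],len(k))
E
python3 ang.py
```

```text
20 -154.0 -50.5 208
25 -154.0 -49.5 210
30 -154.5 -49.0 212
35 -154.5 -48.5 213Traceback (most recent call last):
  File "ang.py", line 4, in <module>
    a=np.arange(-250,110,.5); q=np.array([pix("top",C+[rr*np.cos(np.radians(t)),rr*np.sin(np.radians(t)),0]) for t in a]).astype(np.float32)
                                          ~~~^^^^^^^^^^^^^^^^^^^^^^^^^^^^^^^^^^^^^^^^^^^^^^^^^^^^^^^^^^^^^^^
  File "h.py", line 15, in pix
    c,o,q=cam(n); v=R.from_euler("xyz",q,degrees=True).inv().apply(np.array(P)-o); s=v[:2]/v[2]
          ~~~^^^
  File "h.py", line 5, in cam
    c=camera_info(n); o=np.array(c["origin"],float); q=c["orientation"]
ValueError: time passes only in moves, steps and waits
```

The notch now spans -154.5° to about -48°, so the dial has turned about 120°, which is four clicks. Now the store key.

>>> carry_out(motion=[[0, -0.1, 0.8, 0, 0, 0], [0, -0.1, 2, 0, 0, 0], [0, -0.1, 3, 0, 0, 0], [0, -0.1, 3.5, 0, 0, 0], [0, -0.1, 3.7, 0, 0, 0], [0, -0.1, 3.7, 0, 0, 0]])

```text
time: 13.53
ee_pos: [500.1, 57.7, 72.0]
tool_rot: [-180.0, 0.1, 34.5]
wrist_force: [0.4, 0.3, -0.2]
opening: 0.9
```

>>> carry_out(motion=[[0, 0, 0.2, 0, 0, 0], [0, 0, 0.4, 0, 0, 0], [0, 0, 0.6, 0, 0, 0], [0, 0, 0.8, 0, 0, 0], [0, 0, 1, 0, 0, 0], [0, 0, 1, 0, 0, 0]])

```text
time: 14.03
ee_pos: [500.8, 57.9, 62.8]
tool_rot: [180.0, -0.0, 34.5]
wrist_force: [0.3, 0.3, 3.5]
opening: 0.6
```

Partly down (z 62.8, 3.5 N). I'll press further.

>>> carry_out(motion=[[0, 0, 0.2, 0, 0, 0], [0, 0, 0.4, 0, 0, 0], [0, 0, 0.6, 0, 0, 0], [0, 0, 0.8, 0, 0, 0], [0, 0, 0.8, 0, 0, 0], [0, 0, 0.8, 0, 0, 0]])

```text
time: 14.53
ee_pos: [501.0, 57.9, 60.5]
tool_rot: [-179.8, -0.3, 34.4]
wrist_force: [-11.6, 2.1, 49.4]
opening: 0.5
```

It bottomed out at z 60.5 with a hard stop, so it is fully down. Releasing and lifting.

>>> carry_out(motion=[[0, 0, -0.5, 0, 0, 0], [0, 0, -1, 0, 0, 0], [0, 0, -2, 0, 0, 0], [0, 0, -4, 0, 0, 0], [0, 0, -7, 0, 0, 0], [0, 0, -10, 0, 0, 0], [0, 0, -13, 0, 0, 0], [0, 0, -16, 0, 0, 0], [0, 0, -16, 0, 0, 0]])

```text
time: 15.28
ee_pos: [503.8, 57.1, 219.6]
tool_rot: [179.7, -0.5, 34.5]
wrist_force: [0.9, -0.1, -0.2]
opening: 0.5
```

```bash
python3 to.py 430 300 215
```

```text
[503.75681494  57.12496219 219.60705997] [179.70233431  -0.48546758  34.49110701] cm: [  7.67016712 -24.19719605   0.40000905]
```

>>> carry_out(motion=[[0.3, -1, 0, 0, 0, 0], [1, -3, 0, 0, 0, 0], [1.9, -6, 0, 0, 0, 0], [2.9, -9, 0, 0, 0, 0], [3.8, -12, 0, 0, 0, 0], [4.8, -15, 0, 0, 0, 0], [5.7, -18, 0, 0, 0, 0], [6.6, -21, 0, 0, 0, 0], [7.3, -23, 0, 0, 0, 0], [7.6, -24, 0, 0, 0, 0], [7.6, -24, 0, 0, 0, 0], [7.6, -24, 0, 0, 0, 0]])

```text
time: 16.28
ee_pos: [426.6, 297.9, 213.7]
tool_rot: [179.9, 0.1, 34.5]
wrist_force: [0.4, -0.6, 1.1]
opening: 0.5
```

Run:
```python
from h import *
p,d=read_camera("top"); q,_=read_camera("scene"); s=manip.state(); print(s["time"],s["ee_pos"],s["wrist_force"])
f=np.load("top0.npz"); p0,d0=f["p"],f["d"]
q0=np.load("scene0.npz")["p"]
for nm,(u,v) in dict(store=(230,207),standby=(259,203)).items(): print(nm,np.median(d0[v-2:v+3,u-2:u+3]),np.median(d[v-2:v+3,u-2:u+3]))
a=[cv2.resize(x[130:250,160:345],(555,360)) for x in(p,)]; cv2.imwrite("pics/f1.png",np.vstack([cv2.resize(x[135:245,160:345],(505,300),interpolation=cv2.INTER_CUBIC) for x in (p0,p)])[:,:,::-1])
cv2.imwrite("pics/f2.png",q[:,:,::-1])
```

```text
16.3833 [427.60504024 296.48940245 214.46061354] [-0.10501308 -1.01798972 -0.08182058]
store 1326.8083 1326.526
standby 1326.5157 1327.2957
```

View pics/f1.png

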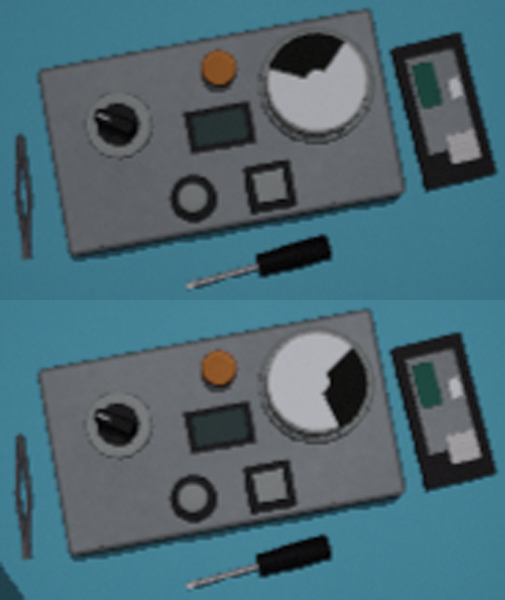

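View pics/f2.png

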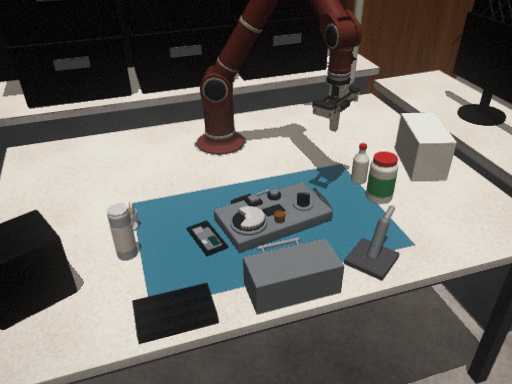

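The before and after pictures match except for the dial: the notch has moved from pointing up (505x300 panel, about (310,55)) to pointing right (about (345,85)). The jar, knob, keys, driver, tweezers and handset are unmoved, and the arm is clear. Handing in.

```bash
python3 -c "
from h import *
print(hand_in())"
```

```text
the job is handed in; nothing more can be done
None
```

I turned the dial clockwise by four clicks, then pressed the store key fully down and let it up, and handed the job in. The robot's clock stood at about 16.4 s.

**Dial:** I counted four separate force drops, with the shut fingertip pushing the notch wall, at about 21°, 51°, 81° and 108° of finger sweep. The last top-view measurement before the store press put the pushed wall at -154.5°, against -35.5° at the start. That is 119°, which matches four clicks (120°). The other wall measured only about 103–107° (roughly 110° expected), and that script stopped with an error after four of its six radii. The final picture agrees with four clicks.

**Store key:** It went down to a hard stop at about z = 60.5 mm. The fingertip force peaked at about 49 N, well over the 5 N needed but on the fingertip only and under the 120 N wrist limit. After I lifted off, the depth reading at the key was back to its starting value within 0.3 mm.

**Everything else:** The standby key's depth reading changed by less than 1 mm. In the before and after pictures, the airflow knob, jar, driver, tweezers and handset look unchanged. The arm finished clear, with about 1 N on the wrist sensor, which is its noise level.

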